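# Pack the knob weights into their fitted case and put the cover on

### The job

The balance check is finished: put the four steel knob weights back into the wooden case, each standing upright in the bore of its own size, then lift the wooden cover by its bar and set it fully down over the block. Do not tip any weight over, and leave the hooked weight, the plain cylinder, the slotted weight and the sample cup where they stand.

Things in the scene. Friction and masses are not known exactly. Their poses are not given: they have to be found in the camera images.
- weight_500: Loose steel knob weight, 500 g, largest of the set, upright: round body 40 mm diameter, 40 mm tall, thin neck, round knob 27 mm diameter from 46 to 60 mm above the underside. Origin: centre of its underside, z up. Grip it by the knob, fingertips above the body's shoulder: in its bore only the part more than 14 mm above the underside stands clear of the block.
- weight_200: Loose steel knob weight, 200 g, second of the set, upright: round body 30 mm diameter, 31 mm tall, thin neck, round knob 21 mm diameter from 36 to 48 mm above the underside. Origin: centre of its underside, z up. Grip it by the knob, fingertips above the body's shoulder: in its bore only the part more than 14 mm above the underside stands clear of the block.
- weight_100: Loose steel knob weight, 100 g, third of the set, upright: round body 23 mm diameter, 25 mm tall, thin neck, round knob 17 mm diameter from 29 to 40 mm above the underside. Origin: centre of its underside, z up. Grip it by the knob, fingertips above the body's shoulder: in its bore only the part more than 14 mm above the underside stands clear of the block.
- weight_50: Loose steel knob weight, 50 g, smallest of the set, upright: round body 17 mm diameter, 19 mm tall, thin neck, round knob 13 mm diameter from 23 to 32 mm above the underside. Origin: centre of its underside, z up. Grip it by the knob, fingertips above the body's shoulder: in its bore only the part more than 14 mm above the underside stands clear of the block.
- case: Wooden case, fixed: block 204x68, top at z 30, on a board 226x90x8 (mm) whose edge is the cover's ledge. Origin: underside centre, x lengthwise, z up. Four round bores on y = 0, floors at z 16, 45 degree lead-in 5 mm wide at the mouth: x = -68 (diameter 46, for 500 g), -11 (36, 200 g), 37.5 (29, 100 g), 79.5 (23, 50 g). x axis points roughly away from the robot.
- cover: Case's loose wooden cover, mouth down on the table: outside 222x86, inside 212x76x73 high, roof top 79 mm above the rim; dark bar handle along x, 106 long, 14 wide, from 97 to 109 above the rim, on posts 42 either side of its middle. Origin: centre of the mouth at the rim, x lengthwise, z up; fits either way round. 350 g. Seated, its rim is on the ledge, 8 mm above the case's underside.
- hook_weight: Steel weight with a thin wire hook on top: body 30 mm diameter, 32 mm tall, 58 mm with the hook. Not of the set; leave it standing. Origin: centre of its underside.
- plain_cylinder: Plain steel cylinder without a knob, 23 mm diameter, 40 mm tall, standing. Not of the set; leave it. Origin: centre of its underside.
- slotted_weight: Flat steel disc weight with a radial slot, 42 mm diameter, 12 mm tall, lying. Not of the set; leave it. Origin: centre of its underside.
- sample_cell: Open turned steel sample cup, 50 mm diameter, 70 mm tall, standing. Not of the set; leave it. Origin: centre of its underside.

How it is judged:
By the outcome, as a careful person would: the job done as asked, in the order asked, and still so for the second after the job is handed in, with the robot touching nothing.
It also fails if it takes over 118 s, if anything falls off the work surface, if the arm or the gripper's body presses on something with over 40 N, if the wrist force passes 120 N, or if a joint passes its speed limit or range.

### The arm

A 6-joint arm with a two-finger parallel gripper is mounted at the origin on a cart in front of the work surface, level with it; the furniture and walls round the work are solid. World frame = base frame: x ahead of the robot, y to its left, z up, the work surface at z = 0. Lengths are in mm, angles in rad, forces in N, time in s.
With the tool pointing down it reaches from about 225 to 875 mm from the base axis. Payload 3.4 kg.
Tool frame: the origin (TCP) lies at the very end of the fingers, on their centre line; the grasp point (between the pads) lies 19 mm behind it; z points along the fingers, y is the line along which they close (so a half turn about z gives the same grasp; the last joint's range is limited). The gripper opens to 85 mm and grips with 20 to 120 N. Pads are 22 mm wide; open, the fingers measure 114 mm over their backs; the gripper's body (76 mm by 85 mm) begins 54 mm behind the grasp point. The pads swing forward as they close: fully open they stand 13 mm farther back than shut.
Start: joints at [-1.351, 0.276, 1.505, -0, 1.361, -0.121], TCP at [192.189, -541.965, 231.328] pointing down, gripper open.
Joint ranges: [-2.89, 2.89], [-0.75, 2.08], [0.22, 2.7], [-1.18, 4.32], [0.11, 2.71], [-2.7, 2.7]. Speed limits (rad/s): [2.57, 2.57, 3.14, 3.14, 3.14, 3.14].

### API

Orientations are given as [roll, pitch, yaw] about the fixed x, y, z axes, in that order (R = Rz(yaw) Ry(pitch) Rx(roll)).
In Python, from bench import bot gives the robot as it stands. The module is installed in compiled form; this text tells all that it offers.
- The arm moves only by the shell command python3 -m creep 'ROWS' [FORCE]. ROWS is rows parted by semicolons, their numbers by spaces, 1 to 5 of them, each of 7 numbers: dx, dy, dz in mm, then a rotation vector rx, ry, rz in rad, then the finger opening in mm; each row is the pose to reach, as a shift and turn from the pose commanded when the command began, along the tool's axes at that moment; what a row does not reach only later rows make up. A row lasts 1/10 s, in which the tool goes at most 50 mm and 0.15 rad, less where a joint would pass 70% of its speed; a pose out of reach is approached as far as the arm can. The fingers move at their own pace and stop on an object; FORCE is the grip in N (left out, the last holds). Time passes only in rows, so rows that do not move let the fingers close. It prints the time, the measured TCP pose, the force, the opening and the grip force at its end.
- bot.state(): the state, without advancing time (a new reading comes with each control period).
- bot.capture(name): name is "side" or "top" or "wrist"; returns a dict with "pixels" (480x640x3 uint8, blue, green, red), "fovy" (degrees; the focal length in pixels is half the picture's height over the tangent of half this angle, whatever the lens; pixels are square), "cx", "cy" (the principal point, pixels), "D" ([k1, k2, p1, p2, k3] as OpenCV has them; the pictures are not rectified), "extrinsics" (4x4, takes a point from camera to world coordinates); the wrist camera has in their place "mount" (4x4, takes a point from camera to tool coordinates, whose origin is the TCP and whose axes are the flange's). Camera axes: x right, y down, z forward; pixel columns grow to the right and rows downward; lengths in mm; the calibration is good to about 2 mm. A picture is of the moment at which its call begins: read the wrist's pose just before it. There is no depth.
- bot.close_job(): hands the job in; it is judged then, once.
Trained networks look in a picture, given as the dict that the camera call returned (one of the last four; its "shot" number tells which), for a name from the list of things; names that differ only in an ending like _2 or _b are one class to them, and where a whole thing is asked for, a point or a joint stands for the part that bears it (a point fixed in the world has none). Each returns a list of dicts, best first, with "score" (0 to 1); they miss things now and then, are a little off and sometimes report something else, mostly with a low value. They report only what shows in the picture. A call takes as long as a camera call.
- bot.spot_in(picture, target): "box" ([centre column, centre row, width, height] in pixels, round what is visible of it).
The state is a dict: "t": time; "qpos": joint angles; "qd": joint speeds; "tau": joint torques, N m; "tcp_pos": TCP position; "tool_rot": TCP orientation; "force": force on the tool from outside, world axes, zero at the start; "wrist_torque": the same for the moment, N m; "gripper_width": finger opening in mm; "gripper_force": force on a finger pad.
Only numpy, scipy, OpenCV 4.12 (cv2) and the standard library are available. Lean on these libraries where they do the work, as an engineer would, in place of code of your own. Each camera call takes 0.05 s, during which the arm holds its last target. There are 200 camera calls.

## Working session

There is one attempt and no reset: what is moved stays moved. The work goes in short steps, Python scripts to look and compute and a shell command to move; the robot and the scene stay as the last step left them, time stands still between calls to the robot, and variables do not carry over. Pictures are saved under pics/ and viewed, at most 14 in all, crops included, and the job is handed in when it is done.

```bash
ls; mkdir -p pics; cat > h.py <<'E'
import numpy as np, cv2
from scipy.spatial.transform import Rotation as R
from bench import bot
def cam(p,st=None):
    h,w=p["pixels"].shape[:2]; f=h/2/np.tan(np.radians(p["fovy"])/2)
    K=np.array([[f,0,p["cx"]],[0,f,p["cy"]],[0,0,1]]); D=np.array(p["D"],float)
    if "extrinsics" in p: T=np.array(p["extrinsics"])
    else:
        B=np.eye(4); B[:3,:3]=R.from_euler('xyz',st["tool_rot"]).as_matrix(); B[:3,3]=st["tcp_pos"]; T=B@np.array(p["mount"])
    return K,D,T
def ray(c,u,v):
    K,D,T=c; n=cv2.undistortPoints(np.array([[[u,v]]],float),K,D)[0,0]
    d=T[:3,:3]@np.array([n[0],n[1],1]); return T[:3,3],d/np.linalg.norm(d)
def onz(c,u,v,z):
    o,d=ray(c,u,v); return o+d*(z-o[2])/d[2]
def proj(c,P):
    K,D,T=c; Ti=np.linalg.inv(T); P=np.atleast_2d(np.array(P,float))
    return cv2.projectPoints(P@Ti[:3,:3].T+Ti[:3,3],np.zeros(3),np.zeros(3),K,D)[0][:,0]
def tri(rays):
    A=0;b=0
    for o,d in rays:
        M=np.eye(3)-np.outer(d,d);A=A+M;b=b+M@o
    x=np.linalg.solve(A,b); return x,[np.linalg.norm((np.eye(3)-np.outer(d,d))@(x-o)) for o,d in rays]
NAMES=["weight_500","weight_200","weight_100","weight_50","case","cover","hook_weight","plain_cylinder","slotted_weight","sample_cell"]
E
python3 - <<'E'
from h import *
st=bot.state(); print(st)
for n in ["top","side","wrist"]:
    s=bot.state();p=bot.capture(n); cv2.imwrite(f"pics/{n}0.png",p["pixels"]); c=cam(p,s)
    print(n,p["fovy"],c[2][:3,3].round(),c[2][:3,2].round(2), p["D"])
    for k in NAMES:
        for r in bot.spot_in(p,k)[:2]:
            print(k,round(r["score"],2),np.round(r["box"]).astype(int),onz(c,r["box"][0],r["box"][1],20).round())
E
```

```text
pics
{'t': 0.0, 'qpos': array([-1.35103671e+00,  2.76612588e-01,  1.50615186e+00,  1.14945448e-05,
        1.36069972e+00, -1.20996023e-01]), 'qd': array([ 8.10631862e-06,  8.06529566e-06, -2.93979057e-04, -1.79980080e-04,
       -7.32011296e-05,  1.18913600e-03]), 'tau': array([-8.88516497e-04, -4.16780126e+01, -2.45808023e+01, -2.24753830e-04,
        1.09856244e-02, -1.82790836e-05]), 'tcp_pos': array([ 192.0479046 , -541.41157244,  230.42222299]), 'tool_rot': array([-3.13973618e+00, -2.37048200e-04,  3.40753014e-01]), 'force': array([ 0.49021877, -0.43805304,  0.42721176]), 'wrist_torque': array([ 0.02973516, -0.00512507,  0.0143955 ]), 'gripper_force': 0.0, 'gripper_width': 85.30084157419788}
top 47.34470555825462 [383. -23. 890.] [ 0.16 -0.04 -0.99] [0.0148174 0.        0.        0.        0.       ]
weight_500 0.92 [357 168  30  34] [ 636. -104.   20.]
weight_500 0.57 [381 272  14  12] [ 465. -145.   20.]
weight_200 0.92 [357 168  30  34] [ 636. -104.   20.]
weight_200 0.57 [381 272  14  12] [ 465. -145.   20.]
weight_100 0.92 [357 168  30  34] [ 636. -104.   20.]
weight_100 0
[... 676 characters left out ...]
.   20.]
weight_200 0.85 [325 251  20  36] [523. -25.  20.]
weight_100 0.87 [261 231  22  36] [ 633. -113.   20.]
weight_100 0.85 [325 251  20  36] [523. -25.  20.]
weight_50 0.87 [261 231  22  36] [ 633. -113.   20.]
weight_50 0.85 [325 251  20  36] [523. -25.  20.]
case 0.61 [398 330 178  92] [443. 201.  20.]
cover 0.55 [277 196 119  74] [ 611. -296.   20.]
hook_weight 0.74 [271 282  20  30] [606.  69.  20.]
plain_cylinder 0.6 [342 282  14  29] [504.  76.  20.]
slotted_weight 0.69 [269 264  25  16] [612.  14.  20.]
sample_cell 0.73 [373 231  30  50] [435. -98.  20.]
wrist 59.79676901814385 [ 268. -515.  374.] [-0.29 -0.1  -0.95] [-0.04082875  0.          0.          0.          0.        ]
```

View pics/top0.png

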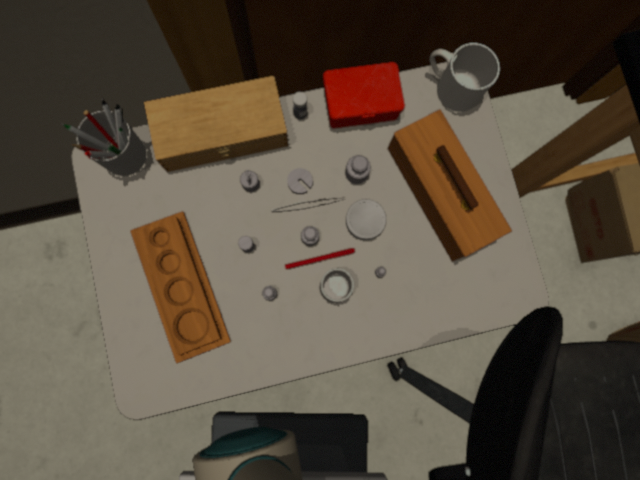

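View pics/side0.png

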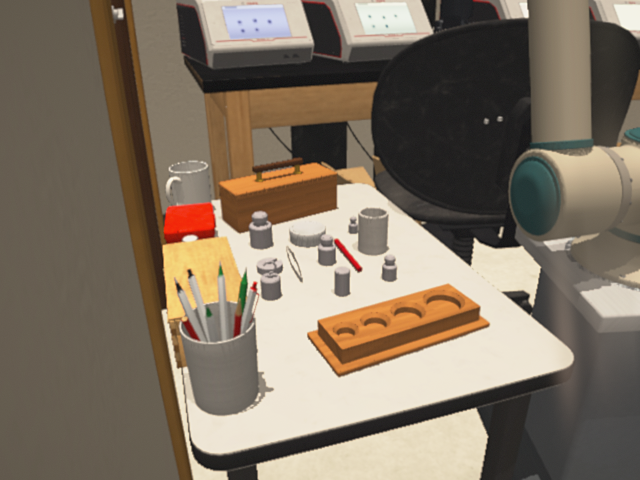

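```bash
python3 - <<'E'
from h import *
for n in ["top","side"]:
    p=bot.capture(n);c=cam(p)
    for r in bot.spot_in(p,"weight_500"): print(n,round(r["score"],2),np.round(r["box"],1),onz(c,r["box"][0],r["box"][1],20).round())
    for r in bot.spot_in(p,"sample_cell"): print(n,"cell",round(r["score"],2),np.round(r["box"],1),onz(c,r["box"][0],r["box"][1],20).round())
E
```

```text
top 0.72 [270.1 294.5  11.1  15.4] [425.  31.  20.]
top 0.61 [310.6 236.8  17.   19.5] [519. -30.  20.]
top 0.56 [357.6 171.2  28.4  34.7] [ 630. -105.   20.]
top 0.39 [382.7 274.4  15.    6.8] [ 461. -148.   20.]
top cell 0.65 [335.9 286.9  39.9  35.4] [439. -73.  20.]
top cell 0.61 [179.4 285.4 100.1 152.3] [435. 173.  20.]
side 0.94 [325.2 249.9  20.8  33.8] [523. -31.  20.]
side 0.94 [388.9 266.1  17.6  27.8] [428.  33.  20.]
side 0.86 [260.1 230.1  24.4  32.5] [ 635. -119.   20.]
side 0.41 [396.1 330.8 183.9  92.7] [446. 203.  20.]
side cell 0.95 [375.  232.3  34.3  48.2] [432. -94.  20.]
```

The top view shows the 500 g weight at (358,168), 200 g at (311,236), 100 g at (270,293) and 50 g at (381,272). The case is at (180,287), the cover at (450,184), and the cup at (338,285). The side view agrees. Next is a closer look with the wrist camera.

```bash
cat >> h.py <<'E'
def delta(pos,yaw,st=None):
    "shift and turn in the tool's axes to reach pos with the tool straight down at yaw"
    st=st or bot.state(); B=R.from_euler('xyz',st["tool_rot"]); G=R.from_euler('xyz',[np.pi,0,yaw])
    d=B.inv().apply(np.array(pos,float)-st["tcp_pos"]); r=(B.inv()*G).as_rotvec()
    print("t",round(st["t"],2),"tcp",st["tcp_pos"].round(1),"rot",st["tool_rot"].round(3),"w",round(st["gripper_width"],1),"-> d",d.round(1),"r",r.round(3),"rows",round(max(np.linalg.norm(d)/50,np.linalg.norm(r)/.15),1)); return d,r
E
python3 -c "
from h import *
delta([470,-40,330],0)
p=bot.capture('wrist');print(np.array(p['mount']).round(2))"
```

```text
t 1.95 tcp [ 192.2 -542.   231.3] rot [ 3.141 -0.     0.341] w 85.4 -> d [ 429.6 -380.2  -98.7] r [ 0.    -0.     0.341] rows 11.6
[[-0.000e+00 -9.500e-01 -3.100e-01  7.991e+01]
 [ 1.000e+00 -0.000e+00 -0.000e+00  1.400e-01]
 [-0.000e+00 -3.100e-01  9.500e-01 -1.431e+02]
 [ 0.000e+00  0.000e+00  0.000e+00  1.000e+00]]
```

```bash
python3 -m creep '36 -32 -9 0 0 0 85;72 -64 -18 0 0 0 85;108 -96 -27 0 0 0 85;144 -128 -36 0 0 0 85;180 -160 -45 0 0 0 85'
python3 -m creep '36 -32 -9 0 0 0 85;72 -64 -18 0 0 0 85;108 -96 -27 0 0 0 85;144 -128 -36 0 0 0 85;180 -160 -45 0 0 0.1 85'
python3 -m creep '36 -32 -5 0 0 0 85;70 -60 -9 0 0 0.1 85;70 -60 -9 0 0 0.24 85;70 -60 -9 0 0 0.24 85;70 -60 -9 0 0 0.24 85'
python3 - <<'E'
from h import *
s=bot.state();p=bot.capture("wrist");c=cam(p,s);cv2.imwrite("pics/w1.png",p["pixels"]);delta([470,-40,330],0,s)
for k in ["weight_500","cover","case"]:
    for r in bot.spot_in(p,k): print(k,round(r["score"],2),np.round(r["box"],1),onz(c,r["box"][0],r["box"][1],20).round())
E
```

```text
t: 2.5
tcp_pos: [308.6, -350.6, 282.0]
tool_rot: [3.093, 0.017, 0.344]
force: [-11.4, -76.9, 11.4]
gripper_width: 85.1
gripper_force: 34.1
t: 3.0
tcp_pos: [425.1, -118.4, 322.2]
tool_rot: [3.141, -0.001, 0.238]
force: [-0.0, -1.3, -0.7]
gripper_width: 85.0
gripper_force: 0.0
t: 3.5
tcp_pos: [477.9, -45.2, 330.2]
tool_rot: [3.141, 0.001, 0.004]
force: [-0.3, -0.3, -0.7]
gripper_width: 84.5
gripper_force: 0.0
t 3.5 tcp [477.9 -45.2 330.2] rot [3.141e+00 1.000e-03 4.000e-03] w 84.5 -> d [-7.8 -5.3  0.2] r [0.    0.001 0.004] rows 0.2
weight_500 0.9 [249.9 224.5  21.5  24. ] [426.  33.  20.]
weight_500 0.85 [304.4 140.4  32.7  27.9] [519. -30.  20.]
weight_500 0.69 [380.5  24.4  49.8  48.7] [ 632. -106.   20.]
weight_500 0.49 [405.6 189.6  14.7  16.1] [ 467. -141.   20.]
cover 0.75 [533.9  93.5 185.5 179.2] [ 569. -269.   20.]
cover 0.63 [406.8 190.6  13.7  19.7] [ 466. -142.   20.]
case 0.82 [128.2 207.4 167.7 203.4] [446. 169.  20.]
case 0.28 [406.4 189.2  19.2  20.1] [ 467. -142.   20.]
```

View pics/w1.png

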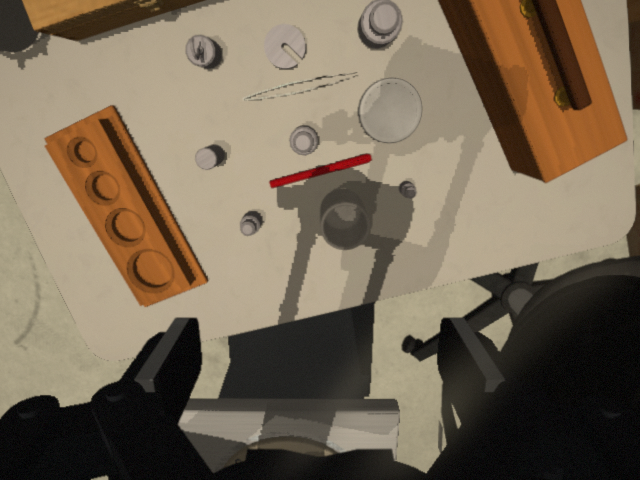

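The first wrist view shows the 500 g weight at (381,24), 200 g at (304,139), 100 g at (250,224) and 50 g at (408,189). The bores are at (151,269), (125,226), (102,187) and (82,151). The first move brushed something near the start, probably the chair back, so I'll keep away from there. Next is a second view to triangulate.

```bash
python3 -m creep '25 35 0 0 0 0 85;45 65 0 0 0 0 85;60 85 0 0 0 0 85;60 85 0 0 0 0 85'
python3 - <<'E'
from h import *
import pickle
s=bot.state();p=bot.capture("wrist");c=cam(p,s);cv2.imwrite("pics/w2.png",p["pixels"]);pickle.dump((c,s["tcp_pos"]),open("w2.pkl","wb"))
delta([540,-130,330],0,s); print(s["force"])
for k in ["weight_500","cover"]:
    for r in bot.spot_in(p,k): print(k,round(r["score"],2),np.round(r["box"],1),onz(c,r["box"][0],r["box"][1],20).round())
E
```

```text
t: 4.1
tcp_pos: [539.6, -133.5, 329.3]
tool_rot: [3.14, 0.0, -0.003]
force: [-1.1, 0.2, -0.3]
gripper_width: 84.8
gripper_force: 0.0
t 4.1 tcp [ 539.6 -133.5  329.3] rot [ 3.14e+00  0.00e+00 -3.00e-03] w 84.8 -> d [ 0.4 -3.5 -0.7] r [ 0.001  0.    -0.003] rows 0.1
[-1.10507147  0.18316106 -0.27250296]
weight_500 0.95 [178.2 274.   26.9  33. ] [429.  33.  20.]
weight_500 0.81 [289.2  88.3  40.8  42.6] [ 634. -104.   20.]
weight_500 0.76 [326.3 242.9  16.   20.7] [ 467. -142.   20.]
cover 0.69 [432.1 121.5 190.1 242.3] [ 601. -253.   20.]
```

View pics/w2.png

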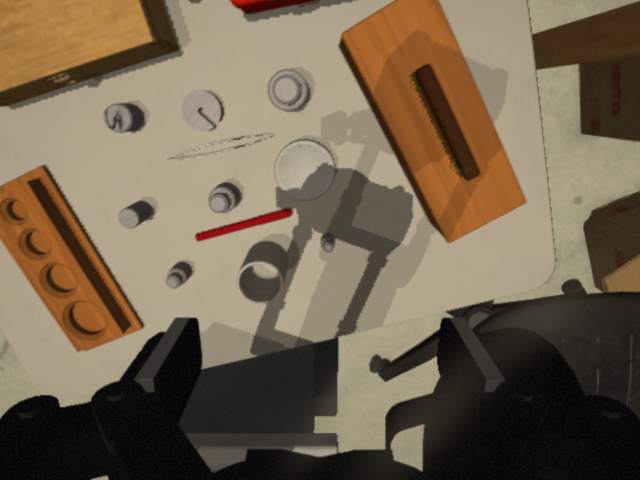

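The second view shows the whole cover with its bar from (424,70) to (467,175). The bores run from (12,209) to (85,318). I'll magnify to get precise pixel positions.

```bash
python3 - <<'E'
import cv2,numpy as np
a=cv2.imread("pics/w1.png");b=cv2.imread("pics/w2.png")
def t(im,u,v,n=50,S=200):
    q=cv2.copyMakeBorder(im,40,40,40,40,cv2.BORDER_CONSTANT)[v-n//2+40:v+n//2+40,u-n//2+40:u+n//2+40]
    q=cv2.resize(q,(S,S),interpolation=cv2.INTER_CUBIC); q=cv2.convertScaleAbs(q,alpha=1.4)
    for i in range(0,n,10):
        cv2.line(q,(i*S//n,0),(i*S//n,5),(0,255,0),1);cv2.line(q,(0,i*S//n),(5,i*S//n),(0,255,0),1)
    cv2.putText(q,f"{u-n//2},{v-n//2}",(8,195),0,.45,(0,0,255),1);return q
A=np.vstack([np.hstack([t(a,*k) for k in [(381,25),(304,139),(250,223),(408,189)]]),np.hstack([t(b,*k) for k in [(289,90),(224,198),(179,274),(328,243)]])])
cv2.imwrite("pics/k.png",A)
A=np.hstack([t(a,115,205,200,600)[:, :400] if 0 else t(a,118,208,170,400),t(b,445,122,130,400)])
cv2.imwrite("pics/c.png",A)
E
```

```text
(no output)
```

View pics/k.png

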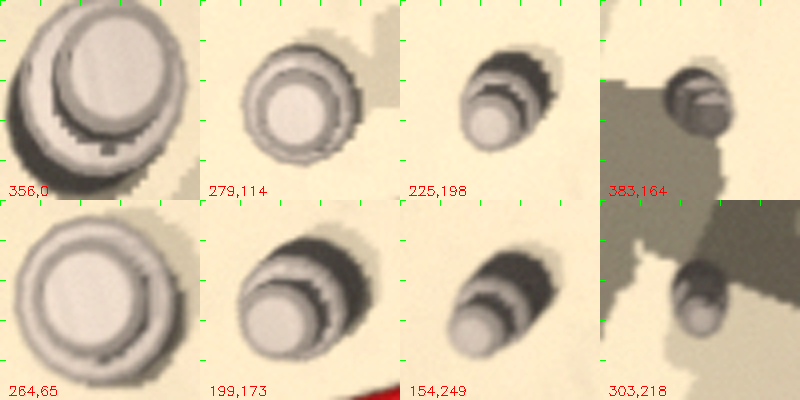

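View pics/c.png

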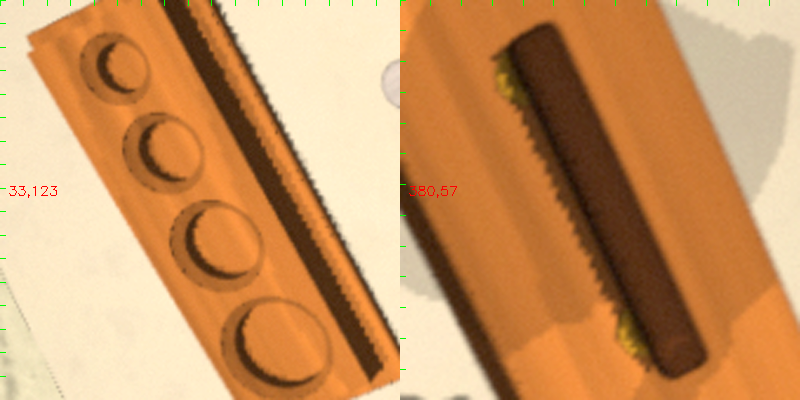

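```bash
cat > m.py <<'E'
from h import *
import pickle
cb,_=pickle.load(open("w2.pkl","rb")); K,D,Tb=cb
def pose(t,r):
    B=np.eye(4);B[:3,:3]=R.from_euler('xyz',r).as_matrix();B[:3,3]=t;return B
M=np.linalg.inv(pose([539.6,-133.5,329.3],[3.14,0,-.003]))@Tb
ca=(K,D,pose([477.9,-45.2,330.2],[3.141,.001,.004])@M)
Z={"500":60,"200":48,"100":40,"50":32}
P={"500":((384.5,16.5),(285.8,89.3)),"200":((303,142.3),(217.8,203.5)),"100":((247.3,228.8),(173,281.8)),"50":((410.8,193.5),(328.5,247.5)),
"b500":((150.7,270.5),(86,318)),"b200":((124.8,227.1),(61,278)),"b100":((102.7,187.6),(36,242)),"b50":((81.9,151.9),(13,209)),"barend":((581,105.5),(472.6,176.6))}
for k,(a,b) in P.items():
    x,e=tri([ray(ca,*a),ray(cb,*b)]); z=Z.get(k,30 if k[0:2]!="ba" else 109)
    print(k,x.round(1),"res",np.round(e,1),"plane a",onz(ca,*a,z).round(1)[:2],"b",onz(cb,*b,z).round(1)[:2])
B=[onz(ca,*P["b"+k][0],30)[:2] for k in ["500","200","100","50"]]; X=np.array([-68,-11,37.5,79.5])
A=np.c_[X,np.ones(4)]; B=np.array(B); sol=np.linalg.lstsq(A,B,rcond=None)[0]; print("case dir",sol[0],np.linalg.norm(sol[0]),"yaw",np.arctan2(sol[0,1],sol[0,0]),"orig",sol[1]); print("bores fit",(A@sol).round(1))
e1,e2=[onz(cb,*q,109)[:2] for q in [(423.9,66.7),(472.6,176.6)]]; print("bar",e1,e2,np.linalg.norm(e1-e2),"mid",(e1+e2)/2,"yaw",np.arctan2(*(e1-e2)[::-1]))
E
python3 m.py
```

```text
500 [ 631.8 -103.2   62. ] res [0.1 0.1] plane a [ 632.3 -103.4] b [ 631.8 -103.1]
200 [520.3 -29.   50.9] res [0.3 0.3] plane a [519.8 -29.1] b [519.9 -28.1]
100 [426.5  32.8  38.2] res [0.1 0.1] plane a [426.9  32.4] b [427.4  32.2]
50 [ 464.8 -144.3   31. ] res [0.1 0.1] plane a [ 464.9 -144.1] b [ 465.2 -144.2]
b500 [371.2 151.9  23.5] res [0.6 0.6] plane a [373.3 148.7] b [375.3 148.1]
b200 [420.6 179.7  13.5] res [0. 0.] plane a [425.5 171.6] b [427.7 168.4]
b100 [469.1 194.4  22. ] res [0.6 0.6] plane a [470.2 189.8] b [472.2 188.9]
b50 [509.1 209.7  25.7] res [1.2 1.2] plane a [508.7 206.5] b [511.1 207.2]
barend [ 557.6 -269.9  105. ] res [0.7 0.7] plane a [ 558.1 -266.9] b [ 557.7 -268.9]
case dir [0.91828581 0.39013262] 0.9977235574743736 yaw 0.4017425670260726 orig [435.71102576 175.45984793]
bores fit [[373.3 148.9]
 [425.6 171.2]
 [470.1 190.1]
 [508.7 206.5]]
bar [ 647.76505469 -219.5341431 ] [ 557.71733788 -268.86422803] 102.67447872696653 mid [ 602.74119628 -244.19918557] yaw 0.501169201982927
```

```bash
python3 -m creep '0 0 0 0 0 -0.13 60;0 0 0 0 0 -0.27 60;0 0 0 0 0 -0.4 60;0 0 0 0 0 -0.4 60'; python3 -c "
from h import *
delta([632,-103.2,120],.4)"
```

```text
t: 4.65
tcp_pos: [537.5, -129.1, 330.8]
tool_rot: [3.141, -0.0, 0.402]
force: [0.1, -0.7, -0.3]
gripper_width: 59.9
gripper_force: 0.0
t 4.65 tcp [ 537.5 -129.1  330.8] rot [ 3.141 -0.     0.402] w 59.9 -> d [ 97.   13.1 210.9] r [ 0.    -0.     0.002] rows 4.7
```

```bash
python3 -m creep '32 5 25 0 0 0 60;65 9 60 0 0 0 60;97 13 105 0 0 0 60;97 13 150 0 0 0 60;97 13 190 0 0 0 60'; python3 -m creep '0 0 20 0 0 0 60;0 0 20 0 0 0 60;0 0 20 0 0 0 60'; python3 - <<'E'
from h import *
s=bot.state();p=bot.capture("wrist");c=cam(p,s);cv2.imwrite("pics/w3.png",p["pixels"]);delta([632,-103.2,42],.4,s)
for r in bot.spot_in(p,"weight_500")[:2]: print(np.round(r["box"],1))
print(proj(c,[[632,-103.2,60],[632,-103.2,0]]).round())
E
```

```text
t: 5.15
tcp_pos: [632.5, -102.8, 137.8]
tool_rot: [-3.141, 0.001, 0.399]
force: [-0.5, 0.7, -0.4]
gripper_width: 59.6
gripper_force: 0.0
t: 5.45
tcp_pos: [632.9, -103.9, 121.1]
tool_rot: [3.141, -0.001, 0.4]
force: [1.0, 0.1, 0.8]
gripper_width: 59.9
gripper_force: 0.0
t 5.45 tcp [ 632.9 -103.9  121.1] rot [ 3.141e+00 -1.000e-03  4.000e-01] w 59.9 -> d [-0.6 -1.  79.1] r [ 0.    -0.001 -0.   ] rows 1.6
[319.5 242.9  68.4  83.4]
[283.3 438.   21.4  22. ]
[[317. 264.]
 [317. 230.]]
```

The closer view puts the box on the weight within about 1 mm. I'll descend and grip.

```bash
python3 -m creep '0 -1 25 0 0 0 60;0 -1 50 0 0 0 60;0 -1 70 0 0 0 60;0 -1 79 0 0 0 60;0 -1 79 0 0 0 60' ; python3 -m creep '0 0 0 0 0 0 10;0 0 0 0 0 0 10;0 0 0 0 0 0 10;0 0 0 0 0 0 10;0 0 0 0 0 0 10' 40;  python3 -m creep '0 0 0 0 0 0 10;0 0 0 0 0 0 10;0 0 -5 0 0 0 10;0 0 -15 0 0 0 10;0 0 -15 0 0 0 10'
```

```text
t: 6.05
tcp_pos: [632.3, -103.3, 41.5]
tool_rot: [3.142, 0.0, 0.4]
force: [-0.0, 0.4, -0.2]
gripper_width: 60.0
gripper_force: 0.0
t: 6.55
tcp_pos: [633.3, -103.3, 43.1]
tool_rot: [3.14, -0.002, 0.401]
force: [-0.9, 1.3, 6.2]
gripper_width: 24.9
gripper_force: 39.2
t: 7.05
tcp_pos: [632.8, -103.5, 57.2]
tool_rot: [3.14, -0.001, 0.401]
force: [0.8, 0.2, -5.0]
gripper_width: 24.6
gripper_force: 39.7
```

```bash
python3 -m creep '0 0 -30 0 0 0 10;0 0 -65 0 0 0 10;0 0 -95 0 0 0 10;0 0 -105 0 0 0 10;0 0 -105 0 0 0 10'; python3 -c "
from h import *
delta([373.3,148.9,165],.402)"
```

```text
t: 7.55
tcp_pos: [633.1, -103.5, 162.5]
tool_rot: [3.14, -0.002, 0.401]
force: [0.6, 0.0, -6.1]
gripper_width: 24.6
gripper_force: 40.6
t 7.55 tcp [ 633.1 -103.5  162.5] rot [ 3.14e+00 -2.00e-03  4.01e-01] w 24.6 -> d [-140.7 -333.7   -3.5] r [ 0.002 -0.002 -0.001] rows 7.2
```

```bash
python3 -m creep '-8 -18 0 0 0 0 10;-24 -56 0 0 0 0 10;-41 -98 0 0 0 0 10;-58 -138 0 0 0 0 10;-75 -178 0 0 0 0 10'; python3 -m creep '-16 -38 0 0 0 0 10;-33 -78 0 0 0 0 10;-48 -115 0 0 0 0 10;-60 -142 0 0 0 0 10;-66 -156 0 0 0 0 10';python3 -m creep '0 0 0 0 0 0 10;0 0 0 0 0 0 10;0 0 0 0 0 0 10'; python3 - <<'E'
from h import *
import pickle
s=bot.state();p=bot.capture("wrist");c=cam(p,s);pickle.dump((c,s["tcp_pos"]),open("w4.pkl","wb"));cv2.imwrite("pics/w4.png",p["pixels"]);delta([373.3,148.9,165],.402,s)
print(s["force"],proj(c,[[373.3,148.9,30],[425.6,171.2,30],[470.1,190.1,30],[508.7,206.5,30]]).round())
E
```

```text
t: 8.05
tcp_pos: [490.6, 32.5, 158.7]
tool_rot: [-3.139, 0.004, 0.4]
force: [-0.1, 1.1, -4.4]
gripper_width: 24.6
gripper_force: 40.7
t: 8.55
tcp_pos: [367.5, 150.2, 159.1]
tool_rot: [-3.14, 0.006, 0.402]
force: [1.0, -0.4, -5.0]
gripper_width: 25.1
gripper_force: 40.8
t: 8.85
tcp_pos: [372.6, 148.7, 160.6]
tool_rot: [3.141, 0.001, 0.4]
force: [-0.7, -0.5, -5.1]
gripper_width: 24.5
gripper_force: 40.8
t 8.85 tcp [372.6 148.7 160.6] rot [3.141e+00 1.000e-03 4.000e-01] w 24.5 -> d [ 0.7  0.1 -4.4] r [ 0.001  0.001 -0.002] rows 0.1
[-0.70711838 -0.49700866 -5.10831651] [[319. 224.]
 [319. 139.]
 [319.  58.]
 [318. -19.]]
```

View pics/w4.png

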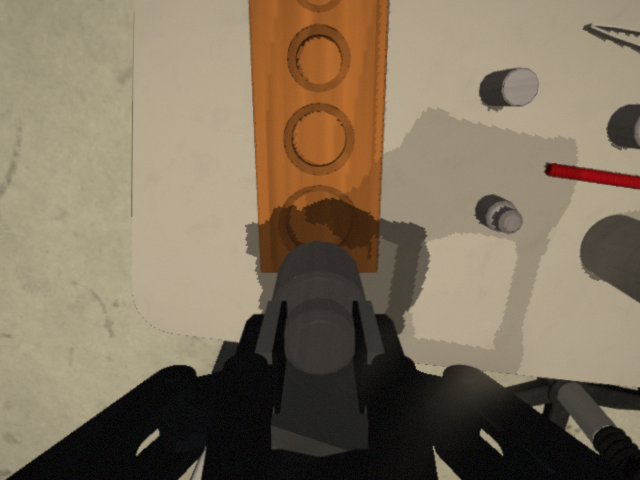

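The wrist view shows the 200 bore at (319,138) and the 100 bore at (318,57), within 1 px of my prediction. The held weight hangs upright. I'll lower it.

```bash
python3 -m creep '1 0 25 0 0 0 10;1 0 55 0 0 0 10;1 0 75 0 0 0 10;1 0 85 0 0 0 10;1 0 92 0 0 0 10'; python3 -m creep '0 0 3 0 0 0 10;0 0 6 0 0 0 10;0 0 8 0 0 0 10;0 0 8 0 0 0 10;0 0 8 0 0 0 10'
```

```text
t: 9.4
tcp_pos: [373.6, 149.2, 68.6]
tool_rot: [3.142, 0.001, 0.4]
force: [0.4, 0.2, -5.8]
gripper_width: 24.7
gripper_force: 40.8
t: 9.9
tcp_pos: [373.4, 149.8, 61.6]
tool_rot: [3.141, -0.001, 0.401]
force: [-0.2, -0.7, -6.6]
gripper_width: 24.7
gripper_force: 40.8
```

```bash
python3 -m creep '0 0 1 0 0 0 10;0 0 2 0 0 0 10;0 0 2 0 0 0 10;0 0 2 0 0 0 10'; python3 -m creep '0 0 1 0 0 0 10;0 0 1 0 0 0 10;0 0 1 0 0 0 10;0 0 1 0 0 0 10'
```

```text
t: 10.3
tcp_pos: [373.1, 149.7, 59.3]
tool_rot: [3.141, -0.0, 0.401]
force: [0.3, -0.1, -4.6]
gripper_width: 24.8
gripper_force: 40.8
t: 10.7
tcp_pos: [373.2, 149.9, 59.1]
tool_rot: [-3.142, -0.001, 0.401]
force: [-2.4, -0.1, 6.1]
gripper_width: 24.9
gripper_force: 41.7
```

```bash
python3 -m creep '0 0 -1 0 0 0 45;0 0 -1 0 0 0 45;0 0 -1 0 0 0 45;0 0 -1 0 0 0 45'; python3 -m creep '0 0 -15 0 0 0 45;0 0 -45 0 0 0 45;0 0 -85 0 0 0 45;0 0 -85 0 0 0 45;0 0 -85 0 0 0 45'; python3 -c "
from h import *
delta([519.9,-28.8,110],.402)"
```

```text
t: 11.1
tcp_pos: [373.3, 149.7, 59.3]
tool_rot: [3.141, -0.0, 0.401]
force: [-0.4, -0.2, 0.7]
gripper_width: 45.0
gripper_force: 0.0
t: 11.6
tcp_pos: [373.6, 149.8, 144.9]
tool_rot: [3.141, -0.002, 0.401]
force: [0.4, -0.6, 0.3]
gripper_width: 45.1
gripper_force: 0.0
t 11.6 tcp [373.6 149.8 144.9] rot [ 3.141e+00 -2.000e-03  4.010e-01] w 45.1 -> d [ 64.9 221.5  35.2] r [ 0.001 -0.002 -0.001] rows 4.7
```

```bash
python3 -m creep '10 34 0 0 0 0 50;23 78 0 0 0 0 50;36 122 0 0 0 0 50;48 165 0 0 0 0 50;58 200 10 0 0 0 50'; python3 -m creep '6 18 10 0 0 0 50;7 22 25 0 0 0 50;7 22 25 0 0 0 50;7 22 25 0 0 0 50'; python3 -c "
from h import *
delta([519.9,-28.8,35],.402)"
```

```text
t: 12.1
tcp_pos: [506.0, -14.0, 133.5]
tool_rot: [3.141, -0.0, 0.4]
force: [1.6, -0.0, 0.5]
gripper_width: 50.0
gripper_force: 0.0
t: 12.5
tcp_pos: [517.9, -28.5, 108.1]
tool_rot: [-3.139, 0.003, 0.401]
force: [0.4, -0.0, 0.7]
gripper_width: 50.1
gripper_force: 0.0
t 12.5 tcp [517.9 -28.5 108.1] rot [-3.139e+00  3.000e-03  4.010e-01] w 50.1 -> d [ 1.9  1.2 73.1] r [-0.002  0.003 -0.001] rows 1.5
```

```bash
python3 -m creep '1 1 25 0 0 0 50;1 1 50 0 0 0 50;1 1 66 0 0 0 50;1 1 73 0 0 0 50;1 1 73 0 0 0 50'; python3 -m creep '0 0 0 0 0 0 5;0 0 0 0 0 0 5;0 0 0 0 0 0 5;0 0 0 0 0 0 5;0 0 0 0 0 0 5' 40;  python3 -m creep '0 0 -5 0 0 0 5;0 0 -15 0 0 0 5;0 0 -45 0 0 0 5;0 0 -75 0 0 0 5;0 0 -100 0 0 0 5';python3 -m creep '0 0 0 0 0 0 5;0 0 0 0 0 0 5'; python3 -c "
from h import *
delta([425.6,171.2,135],.402)"
```

```text
t: 13.0
tcp_pos: [520.0, -29.1, 36.0]
tool_rot: [-3.141, 0.001, 0.402]
force: [0.3, 0.1, 0.9]
gripper_width: 50.2
gripper_force: 0.0
t: 13.5
tcp_pos: [521.6, -29.8, 37.5]
tool_rot: [3.141, -0.002, 0.4]
force: [-0.5, 2.4, 6.5]
gripper_width: 18.7
gripper_force: 39.1
t: 14.0
tcp_pos: [520.9, -30.1, 138.1]
tool_rot: [3.141, -0.001, 0.401]
force: [0.2, -1.2, -3.0]
gripper_width: 18.8
gripper_force: 39.5
t: 14.2
tcp_pos: [520.6, -30.0, 136.4]
tool_rot: [3.141, -0.0, 0.401]
force: [-0.5, -0.1, -3.1]
gripper_width: 18.1
gripper_force: 39.5
t 14.2 tcp [520.6 -30.  136.4] rot [ 3.141 -0.     0.401] w 18.1 -> d [  -9.  -222.3    1.3] r [ 0.001 -0.    -0.001] rows 4.4
```

```bash
python3 -m creep '-1 -18 0 0 0 0 5;-3 -60 0 0 0 0 5;-5 -104 0 0 0 0 5;-7 -148 0 0 0 0 5;-8 -188 0 0 0 0 5'; python3 -m creep '0 -20 0 0 0 0 5;-1 -34 0 0 0 0 5;-1 -34 0 0 0 0 5;-1 -34 0 0 0 0 5;-1 -34 0 0 0 0 5'; python3 - <<'E'
from h import *
s=bot.state();p=bot.capture("wrist");c=cam(p,s);cv2.imwrite("pics/w5.png",p["pixels"]);delta([425.6,171.2,56],.402,s)
E
```

```text
t: 14.7
tcp_pos: [436.6, 141.9, 134.5]
tool_rot: [-3.14, 0.004, 0.4]
force: [0.2, -0.3, -3.2]
gripper_width: 18.3
gripper_force: 39.6
t: 15.2
tcp_pos: [426.3, 170.2, 136.0]
tool_rot: [3.141, 0.0, 0.4]
force: [-0.5, -0.4, -1.8]
gripper_width: 18.5
gripper_force: 39.6
t 15.2 tcp [426.3 170.2 136. ] rot [3.141 0.    0.4  ] w 18.5 -> d [-0.3 -1.3 80. ] r [ 0.001  0.    -0.002] rows 1.6
```

View pics/w5.png

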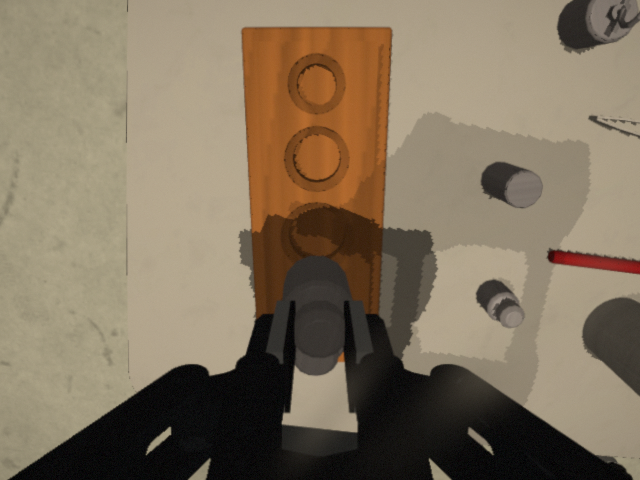

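The 200 g weight hangs upright at (318,300), with the 100 bore at (316,158) and the 50 bore at (317,84). I'll lower it.

```bash
python3 -m creep '0 -1 20 0 0 0 5;0 -1 45 0 0 0 5;0 -1 63 0 0 0 5;0 -1 70 0 0 0 5;0 -1 74 0 0 0 5'; python3 -m creep '0 0 2 0 0 0 5;0 0 4 0 0 0 5;0 0 5 0 0 0 5;0 0 5 0 0 0 5'; python3 -m creep '0 0 1 0 0 0 5;0 0 2 0 0 0 5;0 0 3 0 0 0 5;0 0 3 0 0 0 5;0 0 3 0 0 0 5'
```

```text
t: 15.75
tcp_pos: [425.8, 171.2, 61.8]
tool_rot: [3.142, 0.001, 0.4]
force: [-0.5, -0.1, -1.6]
gripper_width: 18.6
gripper_force: 39.6
t: 16.15
tcp_pos: [425.8, 172.0, 57.6]
tool_rot: [3.141, -0.001, 0.401]
force: [0.7, 0.1, -2.0]
gripper_width: 18.5
gripper_force: 39.6
t: 16.65
tcp_pos: [425.5, 171.9, 54.2]
tool_rot: [3.142, 0.0, 0.401]
force: [-0.2, 0.7, -2.1]
gripper_width: 18.4
gripper_force: 39.6
```

```bash
python3 -m creep '0 0 1 0 0 0 5;0 0 1.5 0 0 0 5;0 0 1.5 0 0 0 5;0 0 1.5 0 0 0 5'; python3 -m creep '0 0 1 0 0 0 5;0 0 1 0 0 0 5;0 0 1 0 0 0 5;0 0 1 0 0 0 5'
```

```text
t: 17.05
tcp_pos: [426.0, 172.2, 53.5]
tool_rot: [3.142, -0.001, 0.401]
force: [-0.2, 1.1, 5.4]
gripper_width: 18.2
gripper_force: 40.3
t: 17.45
tcp_pos: [426.3, 172.4, 53.4]
tool_rot: [-3.142, -0.002, 0.401]
force: [-3.1, 0.4, 12.5]
gripper_width: 18.2
gripper_force: 40.9
```

```bash
python3 -m creep '0 0 -2 0 0 0 40;0 0 -2 0 0 0 40;0 0 -2 0 0 0 40;0 0 -2 0 0 0 40'; python3 -m creep '0 0 -15 0 0 0 40;0 0 -45 0 0 0 40;0 0 -75 0 0 0 40;0 0 -75 0 0 0 40;0 0 -75 0 0 0 40'; python3 -c "
from h import *
delta([426.7,32.5,105],.402)"
```

```text
t: 17.85
tcp_pos: [425.4, 171.8, 53.5]
tool_rot: [3.142, 0.0, 0.401]
force: [-0.8, 0.4, -0.0]
gripper_width: 40.2
gripper_force: 0.0
t: 18.35
tcp_pos: [425.7, 171.9, 128.9]
tool_rot: [3.141, -0.001, 0.401]
force: [-0.1, -0.3, 0.1]
gripper_width: 40.0
gripper_force: 0.0
t 18.35 tcp [425.7 171.9 128.9] rot [ 3.141e+00 -1.000e-03  4.010e-01] w 40.0 -> d [-53.5 128.7  23.9] r [ 0.    -0.001 -0.001] rows 2.8
```

```bash
python3 -m creep '-15 35 0 0 0 0 40;-33 80 0 0 0 0 40;-47 112 5 0 0 0 40;-53 129 15 0 0 0 40;-53 129 24 0 0 0 40'; python3 -m creep '0 0 0 0 0 0 40;0 0 0 0 0 0 40'; python3 - <<'E'
from h import *
s=bot.state();p=bot.capture("wrist");c=cam(p,s);cv2.imwrite("pics/w6.png",p["pixels"]);delta([426.7,32.5,30],.402,s)
print([np.round(r["box"],1) for r in bot.spot_in(p,"weight_100")],proj(c,[[426.7,32.5,40],[426.7,32.5,0]]).round())
E
```

```text
t: 18.85
tcp_pos: [426.1, 30.6, 103.1]
tool_rot: [-3.141, 0.003, 0.397]
force: [-0.2, 0.5, -0.8]
gripper_width: 39.9
gripper_force: 0.0
t: 19.05
tcp_pos: [426.3, 33.2, 104.0]
tool_rot: [-3.14, 0.002, 0.401]
force: [-1.1, -0.9, -0.3]
gripper_width: 40.0
gripper_force: 0.0
t 19.05 tcp [426.3  33.2 104. ] rot [-3.14e+00  2.00e-03  4.01e-01] w 40.0 -> d [ 0.2  0.9 74. ] r [-0.001  0.002 -0.001] rows 1.5
[array([604.8, 296.8,  49.9,  40.1]), array([321. , 247.3,  40. ,  56.3]), array([ 61.2, 162.1,  98.9,  59. ]), array([ 76.8, 272.3, 121.1,  98.4])] [[321. 260.]
 [321. 237.]]
```

Centred: the box is at column 321 and the prediction is 321. Grip.

```bash
python3 -m creep '0 0 25 0 0 0 40;0 1 50 0 0 0 40;0 1 66 0 0 0 40;0 1 74 0 0 0 40;0 1 74 0 0 0 40'; python3 -m creep '0 0 0 0 0 0 3;0 0 0 0 0 0 3;0 0 0 0 0 0 3;0 0 0 0 0 0 3;0 0 0 0 0 0 3' 40;  python3 -m creep '0 0 -5 0 0 0 3;0 0 -15 0 0 0 3;0 0 -45 0 0 0 3;0 0 -75 0 0 0 3;0 0 -90 0 0 0 3';python3 -m creep '0 0 0 0 0 0 3;0 0 0 0 0 0 3'; python3 -c "
from h import *
delta([470.1,190.1,125],.402)"
```

```text
t: 19.65
tcp_pos: [427.0, 32.1, 30.2]
tool_rot: [-3.141, 0.001, 0.402]
force: [0.9, -0.3, 0.3]
gripper_width: 39.7
gripper_force: 0.0
t: 20.15
tcp_pos: [428.2, 31.6, 31.6]
tool_rot: [3.141, -0.002, 0.4]
force: [-0.2, 1.3, 7.7]
gripper_width: 13.8
gripper_force: 39.4
t: 20.65
tcp_pos: [428.7, 31.3, 123.6]
tool_rot: [3.139, -0.004, 0.401]
force: [0.4, -0.9, -0.6]
gripper_width: 13.9
gripper_force: 39.2
t: 20.85
tcp_pos: [427.1, 31.5, 120.9]
tool_rot: [3.141, -0.0, 0.401]
force: [-0.3, -0.1, -1.5]
gripper_width: 13.8
gripper_force: 39.2
t 20.85 tcp [427.1  31.5 120.9] rot [ 3.141 -0.     0.401] w 13.8 -> d [ 101.5 -129.3   -4.2] r [ 0.    -0.    -0.001] rows 3.3
```

```bash
python3 -m creep '14 -18 0 0 0 0 3;42 -54 0 0 0 0 3;70 -90 0 0 0 0 3;90 -115 0 0 0 0 3;102 -129 0 0 0 0 3'; python3 -m creep '0 0 0 0 0 0 3;0 0 0 0 0 0 3;0 0 0 0 0 0 3'; python3 -c "
from h import *
delta([470.1,190.1,52],.402)"
```

```text
t: 21.35
tcp_pos: [470.6, 192.3, 119.1]
tool_rot: [-3.141, 0.003, 0.403]
force: [-0.1, -0.2, -1.1]
gripper_width: 13.7
gripper_force: 39.2
t: 21.65
tcp_pos: [469.9, 189.0, 119.9]
tool_rot: [3.141, 0.003, 0.4]
force: [0.5, -1.0, -1.5]
gripper_width: 13.9
gripper_force: 39.2
t 21.65 tcp [469.9 189.  119.9] rot [3.141e+00 3.000e-03 4.000e-01] w 13.9 -> d [ 0.8 -1.  67.9] r [ 0.     0.003 -0.002] rows 1.4
```

```bash
python3 -m creep '1 -1 20 0 0 0 3;1 -1 40 0 0 0 3;1 -1 56 0 0 0 3;1 -1 64 0 0 0 3;1 -1 68 0 0 0 3'; python3 -m creep '0 0 1 0 0 0 3;0 0 2 0 0 0 3;0 0 3 0 0 0 3;0 0 3 0 0 0 3;0 0 3 0 0 0 3';  python3 -m creep '0 0 1 0 0 0 3;0 0 1.5 0 0 0 3;0 0 1.5 0 0 0 3;0 0 1.5 0 0 0 3'
```

```text
t: 22.15
tcp_pos: [471.0, 190.4, 52.1]
tool_rot: [-3.142, 0.002, 0.4]
force: [0.3, 0.0, -0.2]
gripper_width: 13.8
gripper_force: 39.2
t: 22.65
tcp_pos: [471.7, 191.5, 50.1]
tool_rot: [3.141, -0.001, 0.401]
force: [0.0, -0.2, -0.4]
gripper_width: 14.1
gripper_force: 39.2
t: 23.05
tcp_pos: [471.5, 191.4, 48.2]
tool_rot: [3.142, 0.0, 0.401]
force: [0.4, -1.0, -0.5]
gripper_width: 14.0
gripper_force: 39.2
```

```bash
python3 -m creep '-1 0 1 0 0 0 3;-1 0 1.5 0 0 0 3;-1 0 1.5 0 0 0 3;-1 0 1.5 0 0 0 3'
```

```text
t: 23.45
tcp_pos: [471.4, 191.4, 47.6]
tool_rot: [3.142, -0.002, 0.401]
force: [-1.3, -0.3, 5.7]
gripper_width: 13.8
gripper_force: 39.9
```

```bash
python3 -m creep '0 0 0 0 0 0 36;0 0 0 0 0 0 36;0 0 0 0 0 0 36;0 0 0 0 0 0 36'; python3 -m creep '0 0 -15 0 0 0 36;0 0 -45 0 0 0 36;0 0 -85 0 0 0 36;0 0 -90 0 0 0 36;0 0 -90 0 0 0 36'; python3 -m creep '0 0 0 0 0 0.14 36;0 0 0 0 0 0.28 36;0 0 0 0 0 0.42 36;0 0 0 0 0 0.56 36;0 0 0 0 0 0.7 36';python3 -m creep '0 0 0 0 0 0.1 36;0 0 0 0 0 0.2 36;0 0 0 0 0 0.3 36;0 0 0 0 0 0.3 36'; python3 -c "
from h import *
delta([465,-144.2,100],-.6)"
```

```text
t: 23.85
tcp_pos: [470.4, 190.9, 46.5]
tool_rot: [3.142, 0.001, 0.401]
force: [-0.2, 0.1, -0.8]
gripper_width: 36.1
gripper_force: 0.0
t: 24.35
tcp_pos: [471.4, 191.2, 137.9]
tool_rot: [3.141, -0.003, 0.401]
force: [0.4, 0.4, -0.5]
gripper_width: 36.0
gripper_force: 0.0
t: 24.85
tcp_pos: [469.2, 190.6, 134.7]
tool_rot: [3.139, 0.003, -0.305]
force: [0.1, 0.7, 0.1]
gripper_width: 36.5
gripper_force: 0.0
t: 25.25
tcp_pos: [469.3, 190.7, 134.9]
tool_rot: [3.139, 0.002, -0.599]
force: [0.1, -0.4, 0.6]
gripper_width: 36.0
gripper_force: 0.0
t 25.25 tcp [469.3 190.7 134.9] rot [ 3.139e+00  2.000e-03 -5.990e-01] w 36.0 -> d [185.3 278.9  35.3] r [0.003 0.002 0.001] rows 6.7
```

```bash
python3 -m creep '15 23 0 0 0 0 36;40 60 0 0 0 0 36;65 98 0 0 0 0 36;90 135 0 0 0 0 36;115 173 0 0 0 0 36'; python3 -m creep '22 33 0 0 0 0 36;45 68 0 0 0 0 36;62 94 10 0 0 0 36;70 106 25 0 0 0 36;70 106 34 0 0 0 36';python3 -m creep '0 0 0 0 0 0 36;0 0 0 0 0 0 36;0 0 0 0 0 0 36'; python3 - <<'E'
from h import *
s=bot.state();p=bot.capture("wrist");c=cam(p,s);cv2.imwrite("pics/w7.png",p["pixels"]);delta([465,-144.2,24],-.6,s)
print([np.round(r["box"],1) for r in bot.spot_in(p,"weight_50")],proj(c,[[465,-144.2,32],[465,-144.2,0]]).round())
E
```

```text
t: 25.75
tcp_pos: [467.1, -18.1, 135.8]
tool_rot: [3.141, 0.002, -0.596]
force: [0.6, -0.0, 0.1]
gripper_width: 35.8
gripper_force: 0.0
t: 26.25
tcp_pos: [465.1, -145.2, 101.0]
tool_rot: [3.141, 0.002, -0.601]
force: [-0.0, 0.5, 0.2]
gripper_width: 36.1
gripper_force: 0.0
t: 26.55
tcp_pos: [466.4, -142.8, 103.2]
tool_rot: [-3.141, -0.001, -0.597]
force: [-0.1, -0.4, 0.1]
gripper_width: 35.8
gripper_force: 0.0
t 26.55 tcp [ 466.4 -142.8  103.2] rot [-3.141e+00 -1.000e-03 -5.970e-01] w 35.8 -> d [-0.4  2.  79.2] r [-0.    -0.001  0.003] rows 1.6
[array([321. , 245.5,  27.8,  44.4])] [[322. 257.]
 [322. 239.]]
```

View pics/w7.png

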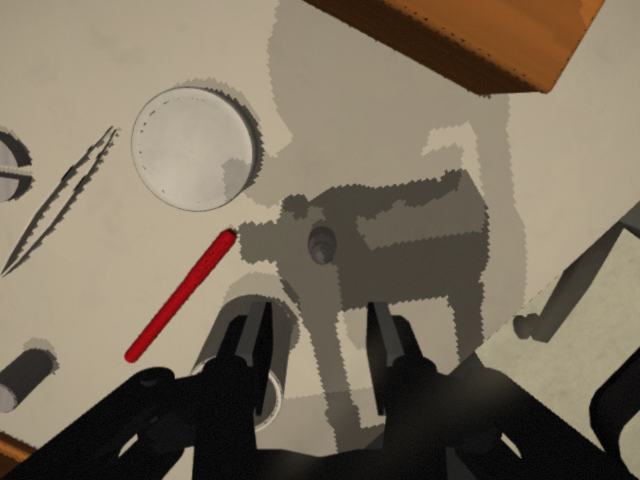

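The 50 g weight is at (321,245), matching the prediction of (322,248). The cup at lower left, around (240,360), stays behind the finger plane. I'll descend and grip.

```bash
python3 -m creep '0 1 25 0 0 0 36;0 1.5 50 0 0 0 36;0 1.5 70 0 0 0 36;0 1.5 79 0 0 0 36;0 1.5 79 0 0 0 36'; python3 -m creep '0 0 0 0 0 0 1;0 0 0 0 0 0 1;0 0 0 0 0 0 1;0 0 0 0 0 0 1;0 0 0 0 0 0 1' 35;  python3 -m creep '0 0 -5 0 0 0 1;0 0 -15 0 0 0 1;0 0 -45 0 0 0 1;0 0 -80 0 0 0 1;0 0 -110 0 0 0 1'; python3 -m creep '0 0 0 0 0 -0.14 1;0 0 0 0 0 -0.28 1;0 0 0 0 0 -0.42 1;0 0 0 0 0 -0.56 1;0 0 0 0 0 -0.7 1';python3 -m creep '0 0 0 0 0 -0.1 1;0 0 0 0 0 -0.2 1;0 0 0 0 0 -0.3 1;0 0 0 0 0 -0.3 1'; python3 -c "
from h import *
delta([508.9,206.5,130],.401)"
```

```text
t: 27.15
tcp_pos: [464.7, -144.3, 23.2]
tool_rot: [3.141, 0.002, -0.598]
force: [-0.6, -0.2, 1.2]
gripper_width: 36.1
gripper_force: 0.0
t: 27.65
tcp_pos: [466.2, -145.3, 24.7]
tool_rot: [-3.141, -0.002, -0.599]
force: [0.7, 0.8, 5.9]
gripper_width: 10.1
gripper_force: 34.5
t: 28.15
tcp_pos: [465.1, -145.0, 135.7]
tool_rot: [3.141, -0.001, -0.599]
force: [1.0, 0.2, -0.8]
gripper_width: 9.9
gripper_force: 34.2
t: 28.65
tcp_pos: [464.9, -144.9, 134.3]
tool_rot: [3.141, 0.0, 0.107]
force: [-0.1, -0.3, -0.8]
gripper_width: 9.5
gripper_force: 34.2
t: 29.05
tcp_pos: [464.9, -144.9, 134.2]
tool_rot: [3.141, 0.0, 0.401]
force: [-0.4, 0.1, -0.5]
gripper_width: 9.9
gripper_force: 34.2
t 29.05 tcp [ 464.9 -144.9  134.2] rot [3.141 0.    0.401] w 9.9 -> d [ 177.5 -306.4    4.2] r [ 0.  0. -0.] rows 7.1
```

```bash
python3 -m creep '12 -21 0 0 0 0 1;34 -58 0 0 0 0 1;56 -96 0 0 0 0 1;77 -134 0 0 0 0 1;99 -171 0 0 0 0 1'; python3 -m creep '22 -38 0 0 0 0 1;44 -76 0 0 0 0 1;62 -107 0 0 0 0 1;74 -127 0 0 0 0 1;78 -135 0 0 0 0 1';python3 -m creep '0 0 0 0 0 0 1;0 0 0 0 0 0 1;0 0 0 0 0 0 1'; python3 -c "
from h import *
delta([508.9,206.5,46],.401)"
```

```text
t: 29.55
tcp_pos: [489.4, 52.7, 134.2]
tool_rot: [3.141, -0.0, 0.398]
force: [0.9, 0.6, -0.1]
gripper_width: 9.9
gripper_force: 34.2
t: 30.05
tcp_pos: [508.9, 208.0, 134.0]
tool_rot: [-3.141, -0.001, 0.401]
force: [0.8, -0.6, -0.1]
gripper_width: 9.6
gripper_force: 34.2
t: 30.35
tcp_pos: [508.6, 204.4, 133.8]
tool_rot: [3.141, 0.001, 0.399]
force: [-0.1, 0.4, 0.4]
gripper_width: 9.8
gripper_force: 34.2
t 30.35 tcp [508.6 204.4 133.8] rot [3.141e+00 1.000e-03 3.990e-01] w 9.8 -> d [ 1.2 -1.8 87.8] r [ 0.001  0.001 -0.002] rows 1.8
```

```bash
python3 -m creep '0 -1 25 0 0 0 1;0 -1 55 0 0 0 1;0 -1 74 0 0 0 1;0 -1 83 0 0 0 1;0 -1 87 0 0 0 1'; python3 -c "
from h import *
delta([508.9,206.5,41],.401)";  python3 -m creep '0 0 1 0 0 0 1;0 0 2 0 0 0 1;0 0 3 0 0 0 1;0 0 3 0 0 0 1;0 0 3 0 0 0 1'
```

```text
t: 30.85
tcp_pos: [508.1, 205.8, 46.1]
tool_rot: [3.142, 0.001, 0.399]
force: [0.6, -0.1, -0.9]
gripper_width: 9.9
gripper_force: 34.2
t 30.85 tcp [508.1 205.8  46.1] rot [3.142e+00 1.000e-03 3.990e-01] w 9.9 -> d [ 1.  -0.4  5.1] r [ 0.     0.001 -0.002] rows 0.1
t: 31.35
tcp_pos: [508.7, 206.9, 44.2]
tool_rot: [3.141, -0.001, 0.401]
force: [-0.1, -0.3, -0.2]
gripper_width: 9.8
gripper_force: 34.2
```

```bash
python3 -m creep '0 0 1 0 0 0 1;0 0 2 0 0 0 1;0 0 3 0 0 0 1;0 0 3 0 0 0 1';  python3 -m creep '0 0 1 0 0 0 1;0 0 1.5 0 0 0 1;0 0 1.5 0 0 0 1;0 0 1.5 0 0 0 1'
```

```text
t: 31.75
tcp_pos: [508.6, 206.9, 40.9]
tool_rot: [3.142, -0.0, 0.401]
force: [-0.7, 1.5, 0.7]
gripper_width: 9.6
gripper_force: 34.4
t: 32.15
tcp_pos: [509.1, 207.1, 40.7]
tool_rot: [3.141, -0.002, 0.401]
force: [-2.5, 0.3, 9.0]
gripper_width: 9.8
gripper_force: 35.1
```

```bash
python3 -m creep '0 0 -1 0 0 0 32;0 0 -1 0 0 0 32;0 0 -1 0 0 0 32;0 0 -1 0 0 0 32'; python3 -m creep '0 0 -15 0 0 0 32;0 0 -45 0 0 0 32;0 0 -85 0 0 0 32;0 0 -125 0 0 0 32;0 0 -160 0 0 0 32';python3 -m creep '0 0 0 0 0 0 32;0 0 0 0 0 0 32;0 0 0 0 0 0 32'; python3 - <<'E'
from h import *
import pickle
s=bot.state();p=bot.capture("wrist");c=cam(p,s);cv2.imwrite("pics/w8.png",p["pixels"]);pickle.dump(c,open("w8.pkl","wb"))
delta([602.7,-244.2,190],.5,s)
print(proj(c,[[373.3,148.9,30],[425.6,171.2,30],[470.1,190.1,30],[508.7,206.5,30]]).round())
E
```

```text
t: 32.55
tcp_pos: [508.2, 206.7, 39.9]
tool_rot: [3.142, 0.001, 0.401]
force: [0.5, 0.2, 0.5]
gripper_width: 32.2
gripper_force: 0.0
t: 33.05
tcp_pos: [508.5, 206.8, 202.1]
tool_rot: [3.141, -0.001, 0.401]
force: [0.7, 0.3, -0.6]
gripper_width: 32.3
gripper_force: 0.0
t: 33.35
tcp_pos: [507.4, 206.5, 198.8]
tool_rot: [-3.141, 0.003, 0.401]
force: [0.0, -0.4, -0.3]
gripper_width: 31.8
gripper_force: 0.0
t 33.35 tcp [507.4 206.5 198.8] rot [-3.141e+00  3.000e-03  4.010e-01] w 31.8 -> d [-88.1 452.1   9. ] r [-0.     0.003 -0.099] rows 9.2
[[320. 371.]
 [320. 314.]
 [320. 260.]
 [320. 209.]]
```

View pics/w8.png

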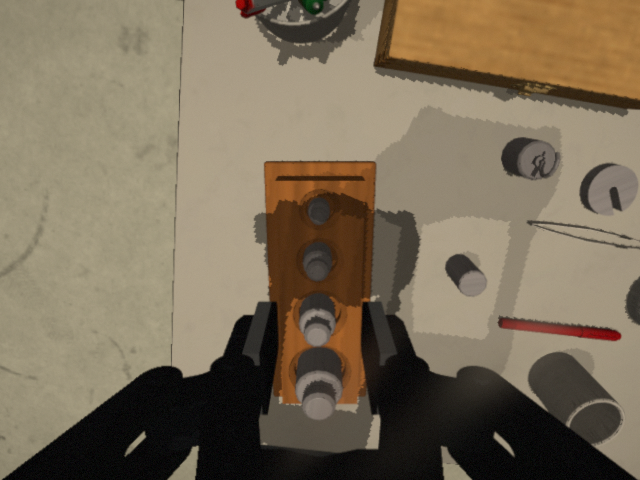

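All four weights stand upright in their own bores, with knobs at about (319,405), (317,333), (318,268) and (319,213). Next I'll check the case pose against the block edges and move above the cover.

```bash
python3 - <<'E'
from h import *
import pickle
c8=pickle.load(open("w8.pkl","rb")); c4,_=pickle.load(open("w4.pkl","rb"))
def corners(o,y,z=30,L=102,W=34):
    Rz=np.array([[np.cos(y),-np.sin(y)],[np.sin(y),np.cos(y)]])
    return np.array([[*(Rz@[a*L,b*W]+o),z] for a,b in [(1,1),(1,-1),(-1,-1),(-1,1)]])
print(proj(c8,corners([435.7,175.5],.4017)).round(1)); print(proj(c4,corners([435.7,175.5],.4017)).round(1))
a=cv2.imread("pics/w8.png")[150:420,250:390]; b=cv2.imread("pics/w4.png")[0:290,235:400]
A=np.zeros((580,620,3),np.uint8); q=cv2.resize(a,None,fx=2,fy=2);A[:q.shape[0],:q.shape[1]]=q; q=cv2.resize(b,None,fx=2,fy=2);A[:q.shape[0],285:285+q.shape[1]]=q
cv2.imwrite("pics/e.png",A)
E
python3 -m creep '0 0 -10 0 0 -0.03 60;-6 30 -20 0 0 -0.06 60;-14 70 -20 0 0 -0.1 60;-22 115 -20 0 0 -0.1 60;-31 160 -20 0 0 -0.1 60'
python3 -c "
from h import *
delta([602.7,-244.2,215],.5)"
```

```text
[[274.5 180.2]
 [364.9 180. ]
 [357.3 402.8]
 [282.7 402.9]]
[[258.5 -62.5]
 [378.1 -62.8]
 [367.1 270.6]
 [271.1 270.8]]
t: 33.9
tcp_pos: [541.8, 46.1, 218.7]
tool_rot: [-3.14, 0.002, 0.502]
force: [0.5, -0.3, 0.0]
gripper_width: 60.0
gripper_force: 0.0
t 33.9 tcp [541.8  46.1 218.7] rot [-3.14e+00  2.00e-03  5.02e-01] w 60.0 -> d [-86.3 283.8   3.5] r [-0.001  0.002  0.002] rows 5.9
```

View pics/e.png

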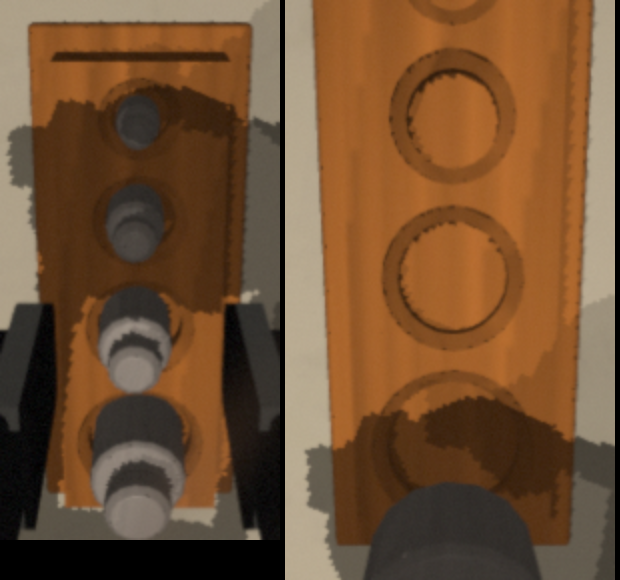

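```bash
cat > fit.py <<'E'
from h import *
import pickle
from scipy.optimize import least_squares
from m import ca
c8=pickle.load(open("w8.pkl","rb")); c4,_=pickle.load(open("w4.pkl","rb"))
obs=[(c8,(113,45,8),(265,162)),(c8,(113,-45,8),(375.5,162)),(c4,(-113,-45,8),(377.5,271.5)),(c4,(-113,45,8),(261,272)),(c4,(-11,0,30),(319,138)),(c4,(37.5,0,30),(318.3,57.5))]
obs+=[(ca,(x,0,30),uv) for x,uv in zip([-68,-11,37.5,79.5],[(150.7,270.5),(124.8,227.1),(102.7,187.6),(81.9,151.9)])]
def res(p):
    cy,sy=np.cos(p[2]),np.sin(p[2])
    return np.concatenate([proj(c,[cy*l[0]-sy*l[1]+p[0],sy*l[0]+cy*l[1]+p[1],l[2]])[0]-uv for c,l,uv in obs])
r=least_squares(res,[435.7,175.5,.4]); print(r.x, r.fun.reshape(-1,2).round(1).tolist())
E
python3 fit.py | tail -1
python3 -m creep '-9 30 0 0 0 0 60;-22 72 0 0 0 0 60;-36 118 0 0 0 0 60;-50 164 0 0 0 0 60;-64 210 0 0 0 0 60'; python3 -m creep '-10 35 0 0 0 0 60;-20 65 0 0 0 0 60;-22 73 0 0 0 0 60;-22 73 0 0 0 0 60;-22 73 0 0 0 0 60'
python3 - <<'E'
from h import *
import pickle
s=bot.state();p=bot.capture("wrist");c=cam(p,s);cv2.imwrite("pics/w9.png",p["pixels"]);pickle.dump(c,open("w9.pkl","wb"))
delta([602.7,-244.2,88],.5,s)
print(proj(c,[[602.7,-244.2,109],[557.7,-268.9,109],[647.8,-219.5,109]]).round())
E
```

```text
[4.35964707e+02 1.75481499e+02 4.00767316e-01] [[-1.7, -0.8], [1.1, -0.9], [0.3, 1.1], [-0.5, 0.7], [-0.0, 0.8], [0.5, 0.0], [-0.2, -0.0], [0.3, -0.3], [-0.3, -0.2], [-0.1, -0.5]]
t: 34.4
tcp_pos: [586.4, -169.2, 218.4]
tool_rot: [-3.139, 0.002, 0.501]
force: [0.7, 0.4, 0.7]
gripper_width: 60.0
gripper_force: 0.0
t: 34.9
tcp_pos: [602.1, -240.9, 219.2]
tool_rot: [-3.139, 0.001, 0.501]
force: [-0.1, -0.1, 0.3]
gripper_width: 60.4
gripper_force: 0.0
t 34.9 tcp [ 602.1 -240.9  219.2] rot [-3.139e+00  1.000e-03  5.010e-01] w 60.4 -> d [ -1.    3.6 131.2] r [-0.003  0.001  0.001] rows 2.6
[[325. 236.]
 [324. 308.]
 [325. 154.]]
```

View pics/w9.png

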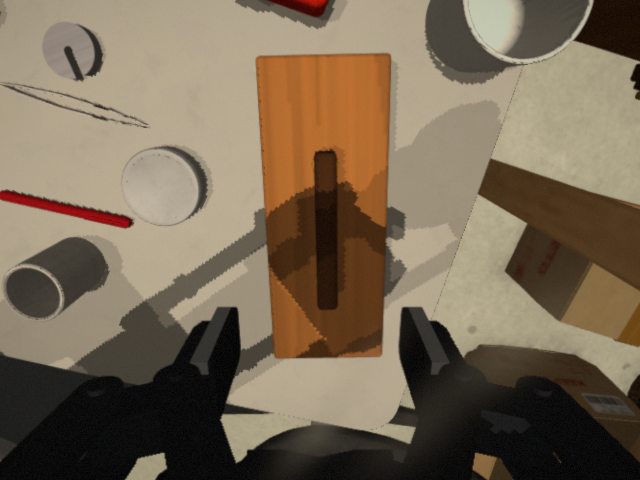

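```bash
python3 - <<'E' | tail -3
from h import *
import pickle
from scipy.optimize import least_squares
from m import cb
c=pickle.load(open("w9.pkl","rb"))
obs=[(c,(111,43,79),(257,56.5)),(c,(111,-43,79),(390.5,54)),(c,(-111,-43,79),(382,356.5)),(c,(-111,43,79),(275,357.5)),(c,(53,0,109),(325.3,150.5)),(c,(-53,0,109),(327.3,310.5)),(cb,(53,0,109),(423,65)),(cb,(-53,0,109),(473.5,178))]
def res(p):
    cy,sy=np.cos(p[2]),np.sin(p[2])
    return np.concatenate([proj(c,[cy*l[0]-sy*l[1]+p[0],sy*l[0]+cy*l[1]+p[1],l[2]+p[3]])[0]-uv for c,l,uv in obs])
r=least_squares(res,[602,-244,.5,0]); print(r.x.round(4), r.fun.reshape(-1,2).round(1).tolist())
delta([r.x[0],r.x[1],88],r.x[2])
E
```

```text
bar [ 647.76505469 -219.5341431 ] [ 557.71733788 -268.86422803] 102.67447872696653 mid [ 602.74119628 -244.19918557] yaw 0.501169201982927
[ 6.026587e+02 -2.457008e+02  5.186000e-01 -2.887700e+00] [[-1.0, -0.3], [0.9, -0.5], [-0.3, -0.7], [-1.0, -0.1], [0.1, 1.8], [0.3, -1.1], [0.0, 0.8], [1.3, -0.7]]
t 34.95 tcp [ 602.3 -240.5  219.7] rot [-3.14e+00  1.00e-03  5.02e-01] w 59.8 -> d [ -2.1   5.  131.7] r [-0.002  0.    -0.017] rows 2.6
```

```bash
python3 -m creep '-1 2 25 0 0 -0.01 50;-2 4.5 60 0 0 -0.017 50;-2 4.5 85 0 0 -0.017 50;-2 4.5 95 0 0 -0.017 50;-2 4.5 95 0 0 -0.017 50'; python3 -m creep '0 0 0 0 0 0 50;0 0 0 0 0 0 50';python3 -c "
from h import *
delta([602.7,-245.7,88],.5186)"
```

```text
t: 35.45
tcp_pos: [602.3, -245.3, 124.1]
tool_rot: [-3.139, 0.002, 0.519]
force: [-0.0, 0.4, -0.6]
gripper_width: 50.3
gripper_force: 0.0
t: 35.65
tcp_pos: [604.3, -247.3, 127.3]
tool_rot: [3.139, -0.002, 0.518]
force: [1.0, 0.1, -0.4]
gripper_width: 49.7
gripper_force: 0.0
t 35.65 tcp [ 604.3 -247.3  127.3] rot [ 3.139e+00 -2.000e-03  5.180e-01] w 49.7 -> d [-0.7 -2.3 39.3] r [ 0.003 -0.002 -0.   ] rows 0.8
```

```bash
python3 -m creep '0 0 15 0 0 0 50;0 0 28 0 0 0 50;0 0 36 0 0 0 50;0 0 37 0 0 0 50;0 0 37 0 0 0 50'; python3 -m creep '0 0 0 0 0 0 3;0 0 0 0 0 0 3;0 0 0 0 0 0 3;0 0 0 0 0 0 3;0 0 0 0 0 0 3' 70; python3 -c "
from h import *
delta([602.7,-245.7,88],.5186)"
```

```text
t: 36.15
tcp_pos: [603.1, -247.1, 88.2]
tool_rot: [-3.141, 0.0, 0.518]
force: [-0.3, -1.0, 0.4]
gripper_width: 50.0
gripper_force: 0.0
t: 36.65
tcp_pos: [603.0, -246.6, 88.9]
tool_rot: [-3.141, -0.0, 0.518]
force: [-0.8, 2.8, 3.6]
gripper_width: 12.6
gripper_force: 69.2
t 36.65 tcp [ 603.  -246.6   88.9] rot [-3.141 -0.     0.518] w 12.6 -> d [ 0.1 -0.9  0.9] r [-0.    -0.    -0.001] rows 0.0
```

```bash
python3 -m creep '0 0 -5 0 0 0 3;0 0 -15 0 0 0 3;0 0 -35 0 0 0 3;0 0 -60 0 0 0 3;0 0 -85 0 0 0 3'; python3 -m creep '0 0 -20 0 0 0 3;0 0 -35 0 0 0 3;0 0 -35 0 0 0 3;0 0 -35 0 0 0 3'; python3 -c "
from h import *
delta([435.96,175.48,207],.5186)"
```

```text
t: 37.15
tcp_pos: [602.9, -247.4, 173.8]
tool_rot: [-3.141, 0.001, 0.518]
force: [-0.6, -0.1, -4.4]
gripper_width: 12.4
gripper_force: 68.5
t: 37.55
tcp_pos: [602.9, -247.2, 208.0]
tool_rot: [3.141, 0.0, 0.518]
force: [-0.5, -0.1, -4.8]
gripper_width: 12.8
gripper_force: 68.5
t 37.55 tcp [ 602.9 -247.2  208. ] rot [3.141 0.    0.518] w 12.8 -> d [  64.1 -449.9    1. ] r [ 0.     0.    -0.001] rows 9.1
```

```bash
python3 -m creep '3 -18 0 0 0 0 3;7 -50 0 0 0 0 3;12 -88 0 0 0 0 3;18 -127 0 0 0 0 3;24 -165 0 0 0 0 3'; python3 -m creep '5 -39 0 0 0 0 3;11 -78 0 0 0 0 3;17 -117 0 0 0 0 3;22 -156 0 0 0 0 3;28 -194 0 0 0 0 3';python3 -m creep '5 -38 0 0 0 0.02 3;9 -66 0 0 0 0.06 3;12 -83 0 0 0 0.1 3;13 -90 0 0 0 0.117 3;13 -90 0 0 0 0.117 3'; python3 -m creep '0 0 0 0 0 0 3;0 0 0 0 0 0 3;0 0 0 0 0 0 3;0 0 0 0 0 0 3'; python3 - <<'E'
from h import *
import pickle
s=bot.state();p=bot.capture("wrist");c=cam(p,s);cv2.imwrite("pics/w10.png",p["pixels"]);pickle.dump(c,open("w10.pkl","wb"))
delta([435.96,175.48,207],.4008,s); print(s["force"],s["wrist_torque"])
q=bot.capture("side");cv2.imwrite("pics/s10.png",q["pixels"])
E
```

```text
t: 38.05
tcp_pos: [540.1, -89.4, 206.8]
tool_rot: [-3.139, 0.002, 0.518]
force: [1.5, 0.5, -3.9]
gripper_width: 12.4
gripper_force: 68.6
t: 38.55
tcp_pos: [467.9, 92.5, 207.1]
tool_rot: [-3.14, 0.002, 0.518]
force: [0.8, -0.3, -4.1]
gripper_width: 12.5
gripper_force: 68.6
t: 39.05
tcp_pos: [435.1, 176.3, 207.2]
tool_rot: [-3.141, 0.003, 0.403]
force: [0.3, -0.5, -3.7]
gripper_width: 12.6
gripper_force: 68.6
t: 39.45
tcp_pos: [437.5, 174.8, 208.2]
tool_rot: [3.141, 0.0, 0.4]
force: [0.1, -0.8, -4.3]
gripper_width: 12.2
gripper_force: 68.6
t 39.45 tcp [437.5 174.8 208.2] rot [3.141 0.    0.4  ] w 12.2 -> d [-1.2 -1.3  1.2] r [ 0.     0.    -0.001] rows 0.0
[ 0.10632464 -0.78204222 -4.34381874] [ 0.03403738  0.02134091 -0.03452726]
```

View pics/s10.png

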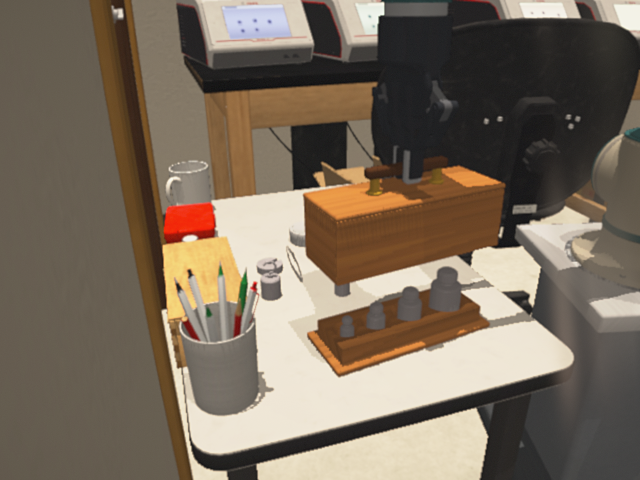

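The side view shows the cover level above the case, with all four weights standing under it. I'll check the hand-to-cover offset numerically from the wrist picture.

```bash
python3 - <<'E'
from h import *
im=cv2.imread("pics/w10.png").astype(int)
for c in (260,290,350,380): print(c,[im[r,c].tolist() for r in range(0,24,2)])
print("bar",[(r,im[r,320].tolist()) for r in range(150,230,4)])
print("sides row60",[(c,im[60,c].tolist()) for c in list(range(180,215,3))+list(range(425,465,3))])
print("bar row230",[(c,im[230,c].tolist()) for c in range(285,356,3)])
p=bot.capture("wrist");K=None
c=cam(p,bot.state());M=np.array(p["mount"]);c=(c[0],c[1],M)
print(proj(c,[[111,43,9.9],[111,-43,9.9],[111,0,9.9],[53,0,-20],[53,7,-20],[53,-7,-20]]).round(1))
E
```

```text
260 [[146, 170, 183], [146, 170, 183], [139, 164, 179], [45, 87, 142], [39, 90, 153], [45, 98, 164], [46, 102, 172], [44, 101, 171], [47, 105, 172], [46, 102, 172], [46, 102, 172], [45, 101, 170]]
290 [[146, 169, 183], [146, 170, 183], [138, 163, 179], [41, 88, 149], [45, 98, 163], [44, 102, 174], [47, 108, 182], [45, 108, 183], [47, 107, 182], [48, 109, 183], [47, 109, 181], [48, 107, 181]]
350 [[145, 169, 183], [144, 169, 184], [138, 161, 178], [42, 93, 153], [44, 98, 164], [48, 106, 178], [52, 111, 186], [50, 111, 186], [50, 109, 184], [51, 110, 185], [50, 111, 186], [49, 110, 185]]
380 [[143, 169, 182], [142, 167, 183], [139, 163, 179], [49, 92, 147], [43, 96, 160], [46, 101, 169], [45, 107, 180], [48, 108, 180], [48, 109, 182], [46, 108, 180], [47, 108, 180], [47, 108, 181]]
bar [(150, [52, 117, 193]), (154, [49, 114, 192]), (158, [48, 114, 191]), (162, [52, 117, 193]), (166, [49, 116, 193]), (170, [49, 114, 190]), (174, [50, 114, 191]), (178, [44, 99, 165]), (182, [40, 96, 161]), (186, [23, 63, 89]), (190, [12, 41, 59]), (194, [9, 15, 32]), (198, [20, 34, 60]), (202, [22, 38, 7
[... 667 characters left out ...]
 189]), (458, [150, 175, 189]), (461, [148, 174, 188]), (464, [145, 171, 185])]
bar row230 [(285, [51, 110, 184]), (288, [52, 113, 187]), (291, [49, 113, 189]), (294, [48, 109, 187]), (297, [28, 59, 102]), (300, [16, 33, 60]), (303, [18, 37, 67]), (306, [21, 42, 74]), (309, [22, 44, 75]), (312, [20, 41, 75]), (315, [20, 42, 75]), (318, [19, 42, 75]), (321, [19, 42, 78]), (324, [17, 40, 73]), (327, [21, 42, 75]), (330, [18, 42, 75]), (333, [23, 39, 72]), (336, [18, 36, 65]), (339, [12, 29, 53]), (342, [39, 83, 137]), (345, [42, 94, 159]), (348, [39, 94, 158]), (351, [41, 95, 159]), (354, [40, 93, 157])]
[[448.7   5.5]
 [188.7   5.8]
 [318.7   4.7]
 [318.8 196.5]
 [342.1 196.5]
 [295.5 196.6]]
```

```bash
python3 -m creep '0 0 15 0 0 0 3;0 0 40 0 0 0 3;0 0 65 0 0 0 3;0 0 80 0 0 0 3;0 0 84 0 0 0 3'; for i in 1 2 3 4; do python3 -m creep '0 0 0 0 0 0 3'; done | grep -E 'pos|rot'; python3 -c "
from h import *
delta([435.96,175.48,97],.4008)"
```

```text
t: 40.1
tcp_pos: [436.1, 174.8, 122.6]
tool_rot: [-3.141, 0.004, 0.401]
force: [-0.7, 0.3, -4.4]
gripper_width: 12.4
gripper_force: 68.6
tcp_pos: [437.3, 175.1, 124.0]
tool_rot: [-3.142, 0.001, 0.401]
tcp_pos: [438.3, 175.4, 125.1]
tool_rot: [3.141, -0.002, 0.401]
tcp_pos: [438.3, 175.5, 125.3]
tool_rot: [3.141, -0.002, 0.401]
tcp_pos: [438.0, 175.4, 125.1]
tool_rot: [3.141, -0.002, 0.401]
t 40.5 tcp [438.  175.4 125.1] rot [ 3.141e+00 -2.000e-03  4.010e-01] w 12.6 -> d [-1.9 -0.9 28.1] r [ 0.    -0.002 -0.   ] rows 0.6
```

```bash
python3 -m creep '-1 -0.5 0 0 0 0 3;-2 -0.8 2 0 0 0 3;-2 -0.8 7 0 0 0 3;-2 -0.8 12 0 0 0 3;-2 -0.8 12 0 0 0 3'; python3 -m creep '0 0 3 0 0 0 3;0 0 7 0 0 0 3;0 0 10 0 0 0 3;0 0 12 0 0 0 3;0 0 12 0 0 0 3'
```

```text
t: 41.0
tcp_pos: [434.4, 175.0, 111.3]
tool_rot: [-3.141, 0.002, 0.401]
force: [-0.1, 0.3, -4.7]
gripper_width: 12.6
gripper_force: 68.6
t: 41.5
tcp_pos: [435.0, 175.1, 99.9]
tool_rot: [-3.142, 0.001, 0.401]
force: [0.4, -0.1, -3.8]
gripper_width: 12.6
gripper_force: 68.6
```

Entered without contact. Now the last few millimetres.

```bash
python3 -m creep '0 0 1 0 0 0 3;0 0 2 0 0 0 3;0 0 3 0 0 0 3;0 0 3 0 0 0 3;0 0 3 0 0 0 3'; python3 -m creep '0 0 1 0 0 0 3;0 0 1 0 0 0 3;0 0 1 0 0 0 3;0 0 1 0 0 0 3'
```

```text
t: 42.0
tcp_pos: [435.2, 175.2, 97.3]
tool_rot: [3.142, -0.0, 0.401]
force: [-0.3, -0.1, -3.6]
gripper_width: 12.5
gripper_force: 68.6
t: 42.4
tcp_pos: [435.3, 175.5, 96.7]
tool_rot: [-3.141, -0.001, 0.401]
force: [-2.2, 2.6, 4.0]
gripper_width: 12.7
gripper_force: 69.6
```

```bash
python3 -m creep '0 0 0 0 0 0 45;0 0 0 0 0 0 45;0 0 0 0 0 0 45;0 0 0 0 0 0 45;0 0 0 0 0 0 45'; python3 -m creep '0 0 -5 0 0 0 45;0 0 -20 0 0 0 45;0 0 -50 0 0 0 45;0 0 -90 0 0 0 45;0 0 -130 0 0 0 45'; python3 -m creep '-10 40 -10 0 0 0 45;-20 80 -20 0 0 0 45;-25 120 -30 0 0 0 45;-25 150 -30 0 0 0 45;-25 150 -30 0 0 0 45'; python3 - <<'E'
from h import *
a=bot.capture("side")["pixels"];p=bot.capture("top");b=p["pixels"]; c=cam(p)
P=[]
for x,y in [(111,43),(111,-43),(-111,-43),(-111,43)]:
    cy,sy=np.cos(.4008),np.sin(.4008);P.append([cy*x-sy*y+435.96,sy*x+cy*y+175.48,87])
print(proj(c,P).round(1).tolist())
cv2.imwrite("pics/end.png",np.hstack([cv2.resize(a[140:440,140:520],(400,316)),cv2.resize(b[60:390,80:560],(400,275)) if 0 else cv2.resize(b[74:390,100:500],(400,316))]))
E
```

```text
t: 42.9
tcp_pos: [435.3, 175.1, 96.2]
tool_rot: [3.141, 0.0, 0.401]
force: [0.2, 0.0, 0.4]
gripper_width: 44.9
gripper_force: 0.0
t: 43.4
tcp_pos: [434.8, 175.1, 227.7]
tool_rot: [3.142, 0.001, 0.401]
force: [0.4, 0.1, 0.0]
gripper_width: 45.3
gripper_force: 0.0
t: 43.9
tcp_pos: [472.4, 24.1, 257.0]
tool_rot: [3.139, -0.001, 0.397]
force: [-0.6, 1.1, -0.4]
gripper_width: 45.0
gripper_force: 0.0
[[113.6, 221.8], [170.1, 201.2], [221.5, 343.2], [163.6, 366.3]]
```

View pics/end.png

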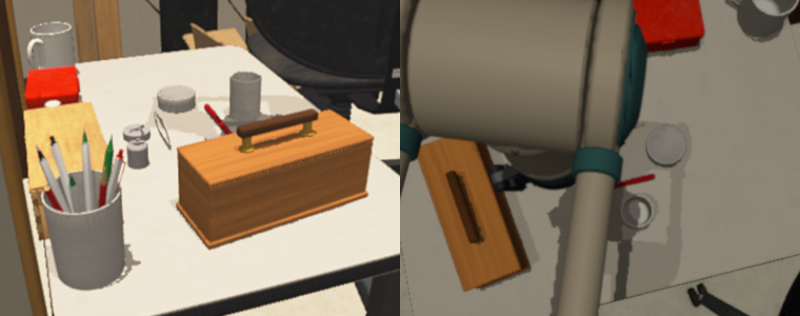

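The cover sits level on the ledge (side crop, 180–375 × 115–245). The cup, hooked weight and slotted weight stand where they were.

```bash
python3 -m creep '0 0 0 0 0 0 45;0 0 0 0 0 0 45;0 0 0 0 0 0 45'; python3 -c "
from bench import bot
print(bot.close_job())"
```

```text
t: 44.3
tcp_pos: [470.3, 28.3, 256.2]
tool_rot: [-3.141, 0.0, 0.402]
force: [-0.3, -0.3, -0.1]
gripper_width: 44.8
gripper_force: 0.0
the job is handed in; nothing more can be done
None
```

The four knob weights stand upright in their own bores, the cover is fully down, and I handed the job in at about 44 s with no verdict returned; the first move bumped something, probably the chair back (77 N at the wrist, 34 N on a finger pad), which could count against the 40 N limit, and the plain cylinder was hidden in the final picture.

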